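Refill the guests' stain-care tray in reverse order

ROBOT

A 7-joint arm with a two-finger parallel gripper is mounted at the origin on the work surface. World frame = base frame: x ahead of the robot, y to its left, z up, the work surface at z = 0. Lengths are in m, angles in rad, forces in N, time in s.
With the tool pointing down it reaches from about 0.35 to 0.9 m from the base axis. Payload 19.9 kg.
Tool frame: the origin (TCP) lies between the finger pads; the fingertips stand 19 mm ahead of it and the grasp point (between the pads) is the TCP; z points along the fingers, y is the direction in which the jaws open and shut (so a half turn about z gives the same grasp; the last joint's range is limited). The gripper opens to 94 mm and grips with 3 to 60 N. Pads are 16 mm wide; open, the fingers measure 119 mm over their backs; the gripper's body (75 mm by 177 mm) begins 78 mm behind the grasp point.
Start: joints at [1.071, 0.417, -0.01, 1.614, 0.005, 1.111, -0.053], TCP at [0.277, -0.56, 0.194] pointing down, gripper open.
Joint ranges: [-2.81, 2.81], [-0.39, 2.02], [-1.27, 1.25], [0.06, 2.57], [-1.19, 4.33], [0.19, 2], [-2.82, 2.82]. Speed limits (rad/s): [1.89, 1.89, 2.39, 2.39, 3.01, 3.01, 3.01].

INTERFACE

Orientations are given as a 3x3 rotation matrix whose columns are the frame's x, y, z axes.
In Python, from rig import robot gives the robot as it stands. Calls block until the motion is done:
- robot.move_ptp(position, orientation): joint-space move of the TCP to a pose.
- robot.move_linear(position, velocity=0.15, frame=None, threshold=None): straight line of the TCP; frame=None keeps the orientation; velocity is the mean speed in m/s. With threshold (N) it stops when the force on the tool has changed by that much, and returns True; else False.
- robot.goto_joints(angles): joint-space move.
- robot.gripper_to(opening): finger opening in m; the grip force is fixed at half the most; returns when the fingers have stopped.
- robot.pause(seconds).
- robot.ik(position, orientation): joint angles nearest the present ones, or None.
- robot.get_state(): the state.
- robot.grab_frame(name): name is "side" or "top" or "wrist"; returns the picture (420x560x3 uint8, red, green, blue); there is no depth.
- robot.camera_info(name): a dict with "fx", "fy", "cx", "cy" (pixels), "rvec" (rotation vector, rad) and "tvec" (3), from world to camera coordinates, as OpenCV has them. Camera axes: x right, y down, z forward; pixel columns grow to the right and rows downward; lengths in m; the calibration is good to about 2 mm. A picture is of the moment at which its call begins: read the wrist's pose just before it. camera_info takes no time and is no camera call; for the wrist camera it gives the pose at the moment of the call.
A pose or a line that the arm cannot do raises robot.PlanningError and nothing moves.
- robot.sign_off(): hands the job in, once; it reports no verdict.
The state is a dict: "time": time; "qpos": joint angles; "joint_vel": joint speeds; "effort": joint torques, N m; "ee_pos": TCP position; "tool_rot": TCP orientation; "force": force on the tool from outside, world axes, zero at the start; "moment": the same for the moment, N m; "opening": finger opening in m.
Only numpy, scipy, OpenCV 4.12 (cv2) and the standard library are available. Lean on these libraries where they do the work, as an engineer would, in place of code of your own. Each camera call takes 0.05 s, during which the arm holds its last target. There are 200 camera calls.

TASK

Move the four stain-care bottles from the wooden tray with the rubber mats into the empty aluminium tray, one to a compartment, upright and in the reverse order: seen from the robot, the bottle that is now at the left end goes to the right end, the second from the left becomes the second from the right, and so on, so that guests across the counter find them in the order in which the staff had them. Set each bottle down on the tray's floor rather than dropping it, do not tip any over, and leave the cup, brush and clothes peg on the counter beyond the trays where they are.

Things in the scene. Friction and masses are not known exactly. Their poses are not given: they have to be found in the camera images.
- tall: Tallest bottle: slim, round, white plastic, 44 mm diameter straight up to 110 mm, then a shoulder and a narrow grey cap (26 mm diameter); 135 mm high, about 0.2 kg. Loose; starts on its mat in a random compartment of the stock tray, base 8 mm above the counter. Origin: centre of its underside, z up.
- jar: Widest and lowest: round amber jar with white lid and paper band, 54 mm diameter over its whole height of 88 mm, about 0.3 kg. Loose; starts on its mat in a random compartment of the stock tray, base 8 mm above the counter. Origin: centre of its underside, z up.
- square: Square white plastic bottle: body 42 x 42 x 78 mm high, black round cap (26 mm diameter) up to 100 mm, about 0.18 kg. x and y are normal to its flat sides, within 0.15 rad of the tray's. Loose; starts on its mat in a random compartment of the stock tray, base 8 mm above the counter. Origin: centre of its underside, z up.
- can: Plain aluminium spray can, 48 mm diameter straight up to 90 mm, then a white cap (38 mm) to 110 mm, about 0.22 kg. Loose; starts on its mat in a random compartment of the stock tray, base 8 mm above the counter. Origin: centre of its underside, z up.
- stock_tray: Fixed light wooden tray holding the bottles; 302 (y) x 80 mm (x). Four compartments 70 mm square in a row, centres at x = 0, y = +111, +37, -37, -111 mm, a rubber mat in each. Floor 5 mm, wall tops 22 mm above the counter, walls 4 mm. Origin: centre of underside; at yaw 0 x points away from the robot, y to its left; yaw within 0.25 rad. On the robot's left or right.
- guest_tray: Fixed bare aluminium tray, empty, on the other side. Same sizes, origin and axes: 302 (y) x 80 mm (x), four compartments 70 mm square, centres at x = 0, y = +111, +37, -37, -111 mm (the robot's left to right), floor 5 mm and wall tops 22 mm above the counter, walls 4 mm, yaw within 0.25 rad. No mats.
- mat_tall: Black rubber mat, 66 x 66 x 3 mm, fixed on the floor of the stock tray compartment in which the tall bottle starts; it stays there and so marks that bottle's first place. Origin: centre of its underside, 5 mm above the counter; axes as the tray's.
- mat_jar: Black rubber mat, 66 x 66 x 3 mm, fixed on the floor of the stock tray compartment in which the jar starts; it stays there and so marks that bottle's first place. Origin: centre of its underside, 5 mm above the counter; axes as the tray's.
- mat_square: Black rubber mat, 66 x 66 x 3 mm, fixed on the floor of the stock tray compartment in which the square bottle starts; it stays there and so marks that bottle's first place. Origin: centre of its underside, 5 mm above the counter; axes as the tray's.
- mat_can: Black rubber mat, 66 x 66 x 3 mm, fixed on the floor of the stock tray compartment in which the can starts; it stays there and so marks that bottle's first place. Origin: centre of its underside, 5 mm above the counter; axes as the tray's.
Things that resemble listed ones, but are neither listed nor needed, are in the scene too. Leave any pink or red look-alike of the can alone. What is shaped like the square but green is not meant.

How it is judged:
By the outcome, as a careful person would: the job done as asked, in the order asked, and still so for the second after the job is handed in, with the robot touching nothing.
It also fails if it takes over 96 s, if anything falls off the work surface, if the arm or the gripper's body presses on something with over 40 N, if the wrist force passes 120 N, or if a joint passes its speed limit or range.

## Working session

There is one attempt and no reset: what is moved stays moved. The work goes in short steps, each a Python script; the robot and the scene stay as the last script left them, time stands still between calls to the robot, and variables do not carry over. Pictures are saved under pics/ and viewed, about 12 in all and at most 16, crops included, and the job is handed in when it is done.

```bash
ls; mkdir -p pics
python3 - <<'E'
from rig import robot
import cv2
for n in("top","side"):
    im=robot.grab_frame(n); cv2.imwrite(f"pics/{n}0.png",cv2.resize(im[:,:,::-1],(800,600),interpolation=cv2.INTER_CUBIC))
    print(robot.camera_info(n))
s=robot.get_state(); print(s["time"],s["tool_rot"])
E
```

```text
pics
{'fx': 459.79792933454206, 'fy': 459.79792933454206, 'cx': 278.68280611574494, 'cy': 204.1627664708373, 'rvec': array([ 2.158667  , -2.11128852,  0.13504249]), 'tvec': array([-0.01107481,  0.57510887,  0.86409405])}
{'fx': 388.85319899567935, 'fy': 388.85319899567935, 'cx': 279.3153516577164, 'cy': 204.8562080083696, 'rvec': array([ 0.53827089, -2.59184017,  1.34440136]), 'tvec': array([0.53967761, 0.17096486, 0.67866117])}
0.1 [[ 8.96562282e-01  4.42917339e-01 -5.51800055e-04]
 [ 4.42917670e-01 -8.96561857e-01  8.79235184e-04]
 [-1.05294374e-04 -1.03269110e-03 -9.99999461e-01]]
```

View pics/top0.png

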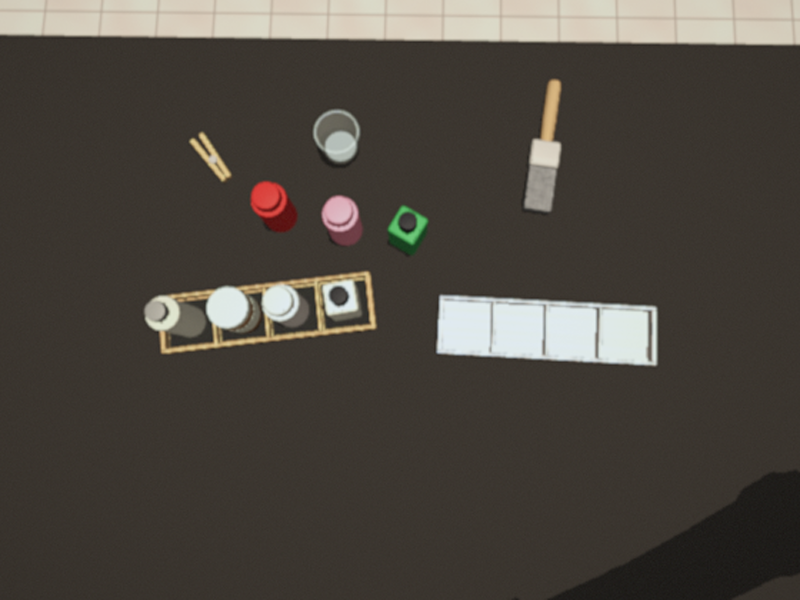

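View pics/side0.png

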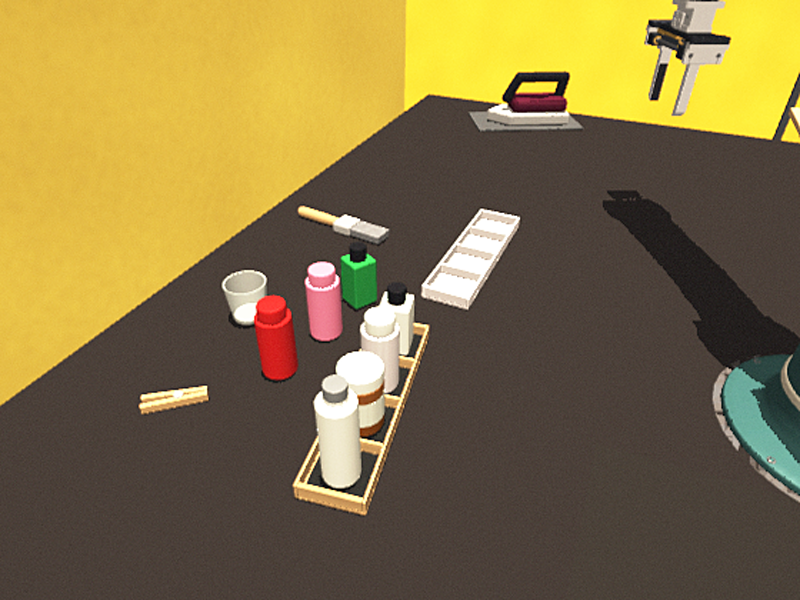

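Top view: stock tray on the robot's left, (160–375, 272–352). From left to right it holds tall (160,312), jar (230,308), can (282,303) and square (340,298). The guest tray is at (437–657, 296–364). The side view confirms the order. Next come enlarged crops to measure from.

Run:
```python
from rig import robot
import cv2
im=robot.grab_frame("top")[:,:,::-1]
for n,(x,y,w,h) in dict(st=(96,180,176,76),gu=(296,196,176,70)).items():
    cv2.imwrite(f"pics/{n}.png",cv2.resize(im[y:y+h,x:x+w],None,fx=4.5,fy=4.5,interpolation=cv2.INTER_CUBIC))
```

```text
(no output)
```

View pics/st.png

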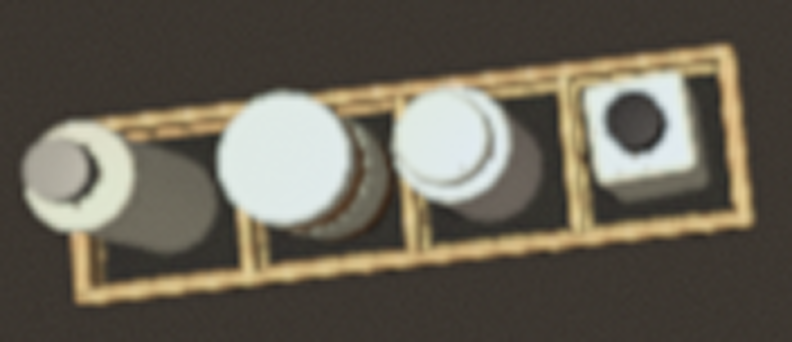

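View pics/gu.png

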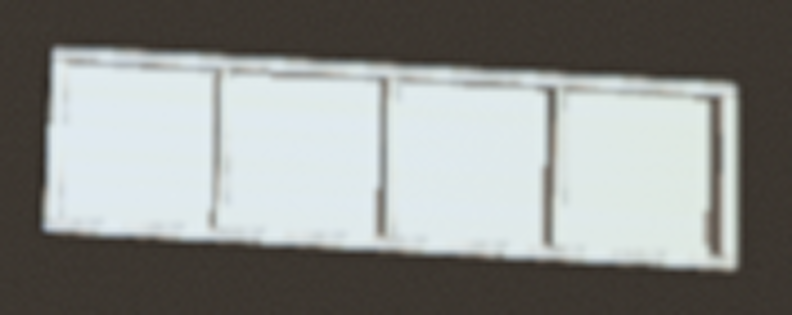

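The stock crop shows wall-top corners at (734,44), (752,222) and (78,303). Bottle tops are tall cap (58,170), jar (284,158), can cap (441,138) and square cap (635,121). The guest crop shows corners at (54,47), (738,83), (737,269) and (44,232). I'll project these now.

```bash
cat > h.py <<'E'
from rig import robot
import numpy as np, cv2
from scipy.optimize import least_squares
def ray(info,uv,z):
    "world point at height z seen at pixel uv"
    R=cv2.Rodrigues(info["rvec"])[0]; c=-R.T@info["tvec"]
    d=R.T@np.array([(uv[0]-info["cx"])/info["fx"],(uv[1]-info["cy"])/info["fy"],1])
    return c+d*(z-c[2])/d[2]
def tray_fit(P,L):
    "P measured corners (n,2), L their tray coordinates"
    rot=lambda a:np.array([[np.cos(a),-np.sin(a)],[np.sin(a),np.cos(a)]])
    r=least_squares(lambda t:(t[:2]+L@rot(t[2]).T-P).ravel(),[*P.mean(0),0])
    return r.x,np.round(r.fun*1e3,1)
E
python3 - <<'E'
from h import *
I=robot.camera_info("top")
f=lambda o,u,z:ray(I,(o[0]+(u[0]+.5)/4.5-.5,o[1]+(u[1]+.5)/4.5-.5),z)[:2]
S=(96,180);G=(296,196);c=np.array([[.04,.151],[.04,-.151],[-.04,-.151],[-.04,.151]])
print("stock",tray_fit(np.array([f(S,u,.022) for u in[(734,44),(752,222),(78,303)]]),c[1:]))
print("guest",tray_fit(np.array([f(G,u,.022) for u in[(54,47),(738,83),(737,269),(44,232)]]),c))
st=tray_fit(np.array([f(S,u,.022) for u in[(734,44),(752,222),(78,303)]]),c[1:])[0]
R=np.array([[np.cos(st[2]),-np.sin(st[2])],[np.sin(st[2]),np.cos(st[2])]])
for n,u,z in[("tall",(58,170),.143),("tall sh",(79,177),.118),("jar",(284,158),.096),("can",(441,138),.118),("can sh",(451,145),.098),("sq cap",(635,121),.108),("sq top",(642,130),.086),("sq a",(583,87),.086),("sq b",(681,73),.086),("sq c",(700,172),.086),("sq d",(603,190),.086),("red",(0,0),.1)]:
    p=f(S,u,z);print(n,p.round(4),"in tray",((p-st[:2])@R*1e3).round(1))
for n,u in[("pink",(340,212)),("red",(269,195)),("green",(408,222))]:print(n,ray(I,(u[0]*.7,u[1]*.7),.12)[:2])
E
```

```text
stock (array([0.54601707, 0.18782139, 0.14225923]), array([-0.7,  0.7,  0.4, -0.2,  0.3, -0.4]))
guest (array([ 0.52951566, -0.20606824, -0.03203556]), array([-1.3, -0.3, -1.1,  0.9,  1. ,  0.3,  1.4, -0.9]))
tall [0.5306 0.2976] in tray [  0.3 110.8]
tall sh [0.5308 0.2988] in tray [  0.6 112. ]
jar [0.5428 0.2227] in tray [ 1.8 35. ]
can [0.5496 0.1535] in tray [ -1.3 -34.5]
can sh [0.5494 0.1534] in tray [ -1.5 -34.5]
sq cap [0.5596 0.0768] in tray [  -2.3 -111.8]
sq top [0.559  0.0763] in tray [  -3.  -112.2]
sq a [0.5766 0.1017] in tray [ 18.1 -89.6]
sq b [0.5834 0.0608] in tray [  19. -131.]
sq c [0.5419 0.0515] in tray [ -23.4 -134.3]
sq d [0.5335 0.0916] in tray [-26.1 -93.5]
red [0.6061 0.3446] in tray [ 81.7 146.7]
pink [0.66570732 0.07709962]
red [0.68665845 0.16996366]
green [ 0.6541273  -0.01061015]
```

The measurements agree with each other: residuals are ≤1.4 mm and the bottles lie within 3 mm of their compartment centres. I'll grip with the jaws across the tray, starting with the tall bottle.

```bash
cat >> h.py <<'E'
ST=np.array([.5460,.1878,.1423]); GU=np.array([.5295,-.2061,-.0320])
# name: (x, y, grasp yaw, grasp height above the underside, size, target y in guest tray)
B=dict(tall=(.5307,.2981,.142,.072,.044,-.111),jar=(.5428,.2227,.142,.052,.054,-.037),
       can=(.5495,.1535,.142,.057,.048,.037),square=(.5593,.0766,.20,.052,.042,.111))
def down(a,s): # jaws (tool y) along the tray's x, s picks the half turn
    y=s*np.array([np.cos(a),np.sin(a),0]); z=np.array([0,0,-1.]); return np.c_[np.cross(y,z),y,z]
def pick(n,s,top=.16):
    x,y,a,g,d,_=B[n]; R=down(a,s)
    robot.move_ptp([x,y,g+.008+top],R); robot.move_linear([x,y,g+.008],.2)
    robot.gripper_to(0.0); st=robot.get_state(); print(n,"opening",st["opening"],"want",d,"t",st["time"])
    assert abs(st["opening"]-d)<.004
    robot.move_linear([x,y,g+.04],.08); robot.move_linear([x,y,g+.16],.25)
def place(n,s):
    g,ty=B[n][3],B[n][5]; x=GU[0]-ty*np.sin(GU[2]); y=GU[1]+ty*np.cos(GU[2])
    robot.move_linear([x,y,g+.16],.3,down(GU[2],s)); print("opening",robot.get_state()["opening"])
    robot.move_linear([x,y,g+.017],.2); hit=robot.move_linear([x,y,g+.001],.02,threshold=3)
    st=robot.get_state(); print("contact",hit,"base z",st["ee_pos"][2]-g,"F",st["force"].round(1))
    robot.gripper_to(.094); robot.move_linear([x,y,g+.17],.25)
E
python3 - <<'E'
from h import *
for s in(1,-1):
    for n in B:
        x,y,a,g,*_=B[n]; print(s,n,*[None if (q:=robot.ik(p,down(r,s))) is None else np.round(q,2) for p,r in(([x,y,g+.008],a),([.53,y-.39,g+.16],GU[2]))])
E
```

```text
1 tall [ 0.16  0.77 -1.04  1.73  0.74  1.09 -0.98] [ 0.55  0.26 -0.51  1.77  0.14  1.14 -0.04]
1 jar [ 0.18  0.66 -0.84  1.8   0.59  0.95 -0.77] [ 0.6   0.31 -0.43  1.76  0.14  1.11  0.1 ]
1 can [ 0.2   0.57 -0.68  1.84  0.46  0.89 -0.56] [ 0.67  0.34 -0.38  1.69  0.14  1.13  0.22]
1 square [ 0.31  0.56 -0.64  1.86  0.43  0.87 -0.35] [ 0.74  0.4  -0.33  1.61  0.14  1.15  0.34]
-1 tall [ 0.18  0.8  -1.09  1.73  0.78  1.12  2.13] [-0.74  0.38  1.09  1.81 -0.37  1.17 -2.71]
-1 jar [ 0.32  0.8  -1.09  1.79  0.81  1.07  2.22] [-0.57  0.46  1.09  1.79 -0.44  1.16 -2.52]
-1 can [ 0.46  0.76 -1.09  1.83  0.78  1.05  2.34] [ 0.26  0.32  0.14  1.71 -0.05  1.12 -2.77]
-1 square [-0.96  0.77  1.08  1.9  -0.82  1.   -2.44] [ 0.32  0.39  0.22  1.63 -0.09  1.14 -2.62]
```

Run:
```python
from h import *
pick("tall",1)
I=robot.grab_frame("side"); cv2.imwrite("pics/side1.png",I[:,:,::-1])
place("tall",1)
cv2.imwrite("pics/top1.png",cv2.resize(robot.grab_frame("top")[:,:,::-1],(800,600)))
s=robot.get_state();print(s["time"],s["qpos"].round(2))
```

```text
tall opening 0.04342285856814925 want 0.044 t 5.075
opening 0.04347637046056874
contact True base z 0.004807472985459693 F [ 0.5 -0.5  5. ]
11.7583 [ 1.2   0.54 -1.01  1.56  0.47  1.3   0.09]
```

View pics/top1.png

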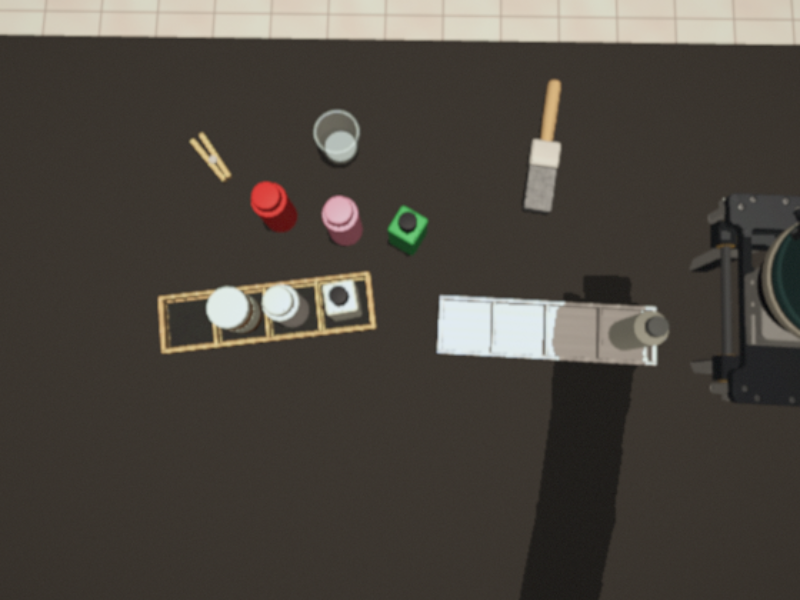

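The tall bottle stands upright in the right-end compartment, cap at (655,328), set down with its base at 4.8 mm. The rest of the scene is unchanged, so I'll carry on with the other three.

Run:
```python
from h import *
for n in("jar","can","square"):
    pick(n,1); place(n,1)
robot.move_linear([.40,0,.25],.3)
for c in("top","side"): cv2.imwrite(f"pics/{c}2.png",cv2.resize(robot.grab_frame(c)[:,:,::-1],(800,600)))
s=robot.get_state();print(s["time"])
```

```text
jar opening 0.05326966908640033 want 0.054 t 15.3667
opening 0.05344909061234932
contact True base z 0.004712937971580532 F [0.3 0.2 3.6]
can opening 0.04750172409848988 want 0.048 t 24.525
opening 0.04705474471824107
contact True base z 0.004790117515621382 F [ 1.5 -0.5  3.5]
square opening 0.04208986880422481 want 0.042 t 32.85
opening 0.04163724056711604
contact True base z 0.004777375276388614 F [ 2.2 -1.2  2.8]
39.3083
```

View pics/top2.png

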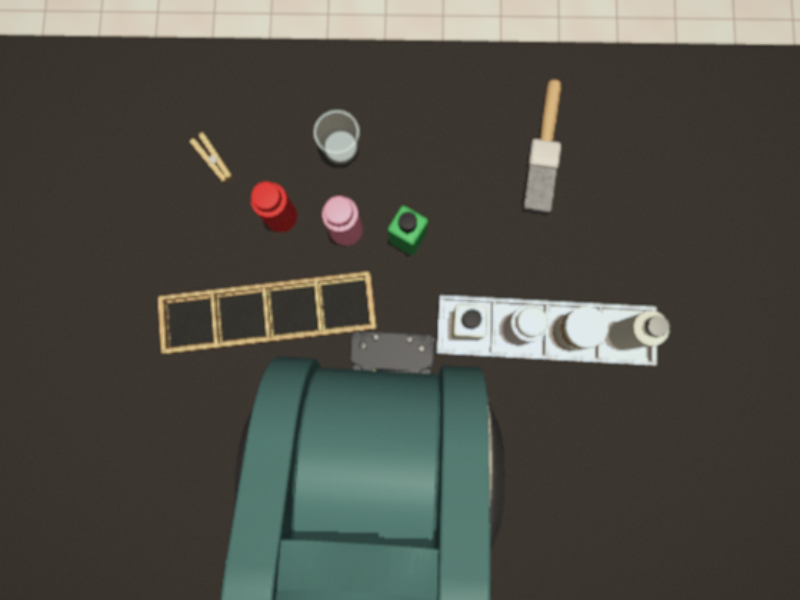

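View pics/side2.png

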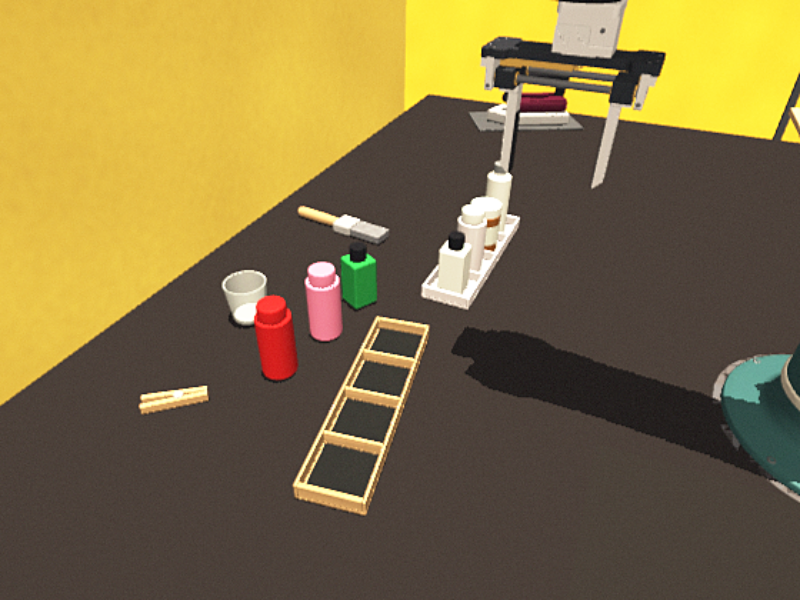

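The guest tray now holds, from left to right, square (471,320), can (530,323), jar (584,328) and tall (655,328), all upright. The stock tray is empty and everything else is where it was. The gripper is clear, so I'll hand the job in.

```bash
python3 -c "
from rig import robot
robot.sign_off()"
```

```text
the job is handed in; nothing more can be done
```

All four bottles are in the aluminium tray, one per compartment and upright, and I have handed the job in. From the robot's left to right they now stand square, can, jar, tall; before it was tall, jar, can, square.

- **Set-down:** each bottle was lowered until the floor was felt at 3–5 N, with its base at about 4.7–4.8 mm against the 5 mm tray floor, and only then released.
- **Last pictures:** the top and side views show the stock tray empty with its mats in place. The cup, brush, peg and the look-alikes are where they were, and the gripper is clear of everything.
- **Time:** the clock read about 39 s at the last check before hand-in, against the 96 s limit.

No check failed or disagreed.

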